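# Stow the dust cap, then mesh the service key with the parcel-safe lock and hold it pressed

## Task

Take the yellow dust cap off the lock on top of the grey parcel safe and set it down flat in its own yellow-ringed dish. Then pull the blue service key out of its blue stand, turn it until its cross-shaped end lines up with the cross slot of the lock, slide it all the way in and push the spring plunger fully down. Finish while still gripping the key and holding the plunger down; leave the red key, the amber vase and the mug where they stand.

Things in the scene. Friction and masses are not known exactly. Their poses are not given: they have to be found in the camera images.
- cap_grip (a point): Yellow dust cap: disc 40 mm across and 8 mm thick with a grip bar on top, 34 mm long (along this frame's x), 14 mm thick (along y), 38 mm high. The point is on the bar, 32 mm above the cap's underside, 14 mm below its top; z is up. 40 g, loose. It starts lying on the lock inside the collar, and hides the cross slot.
- dish_floor (a point): Dish for the cap: dark round base 68 mm across with a yellow ring (inner diameter 48 mm, 6 mm high), fixed. Point: centre of the dish floor, 12 mm above the table; z up. With the cap in place its cap_grip is 32 mm above this point. The dish and the two key stands form a row in front of the safe, in any order.
- key_grip (a point): Blue service key, loose, 120 g, 92 mm tall, upright in its stand. Point: middle of the blue handle, 40 mm long (along x), 14 mm thick (along y), 32 mm high; z up along the key. Foot 76 mm below, top 16 mm above. Under the handle a 16 mm stem; the lowest 28 mm is a cross of two blades along x and y, each 22 mm wide, 6 mm thick (last 4 mm stepped in to 19 by 3.5 mm as lead-in).
- key_foot (a point): Centre of the underside of the blue key's cross, 76 mm below key_grip; same axes.
- blue_stand: Blue key's stand: round base 68 mm across, 12 mm high, with a blue tube (27 mm inside, 36 mm outside) on it, rim 42 mm above the table. Origin at the centre of its underside. Fixed. The key stands on the base, 12 mm above the table, 30 mm deep in the tube, and is pulled straight up.
- lock: Lock in the top face of the safe: a blue collar (inner diameter 44 mm, outer 68 mm, 5 mm high) around the plunger. Origin on the lock's vertical axis, level with the safe's top and, with the plunger up, with the plunger's upper face, 85 mm above the table. x and y run along the two arms of the cross slot; fixed, but it stands at any angle on the safe.
- socket_floor (a point): Centre of the bottom of the cross slot, on the plunger, 22 mm below its upper face; moves down with it. Slot arms are 8 mm wide (1 mm play each side of a blade), along x and y, between four aluminium teeth. The cross fits in any of the four quarter turns; out of line the key rests on the teeth and does not go in.
- plunger (a joint): Travel of the spring plunger of the lock, in m: 0 up, 0.008 fully down at its stop. It takes about 2.5 N to start and 6 N to hold fully down; it springs back when let go, and the weight of the key alone does not move it.
- safe: Grey steel parcel safe, 150 mm (x) by 240 mm (y) by 85 mm high, fixed. Origin at the centre of its underside. The lock's axis lies 10 mm from its centre towards -x.
- red_key_grip (a point): Middle of the handle of the red key, the same shape as the blue one, standing in the red stand. Not to be disturbed.
- vase: Amber glass bottle vase, 60 mm across, 130 mm tall, loose; origin at its underside. Not to be disturbed.
- mug: White mug, 80 mm across, 90 mm tall, loose; origin at its underside. Not to be disturbed.
Not all that is in view belongs to the job. What is shaped like the part that bears key_grip but green or turquoise is not meant.

How it is judged:
By the outcome, as a careful person would: the job done as asked, in the order asked, and still so for the second after the job is handed in, while the arm keeps its last pose, push and grip.
It also fails if it takes over 51 s, if anything falls off the work surface, if the arm or the gripper's body presses on something with over 40 N, if the wrist force passes 120 N, or if a joint passes its speed limit or range.

## Robot

A 7-joint arm with a two-finger parallel gripper is mounted at the origin on the work surface. World frame = base frame: x ahead of the robot, y to its left, z up, the work surface at z = 0. Lengths are in m, angles in rad, forces in N, time in s.
With the tool pointing down it reaches from about 0.4 to 0.875 m from the base axis. Payload 19.3 kg.
Tool frame: the origin (TCP) lies where the fingers leave the gripper's body, on its centre line; the fingertips stand bot.tip_reach ahead of it and the grasp point (between the pads) lies 54 mm ahead of it (bot.tip_reach is the distance from the TCP to the fingertips, in m); z points along the fingers, y is the line along which they close (so a half turn about z gives the same grasp; the last joint's range is limited). The gripper opens to 85 mm and grips with 20 to 120 N. Pads are 22 mm wide; open, the fingers measure 114 mm over their backs; the gripper's body (76 mm by 85 mm) begins 54 mm behind the grasp point. The pads swing forward as they close: fully open they stand 13 mm farther back than shut.
Start: joints at [-1.328, 0.521, -0.036, 1.599, 0.021, 1.021, -0.113], TCP at [0.192, 0.595, 0.304] pointing down, gripper open.
Joint ranges: [-2.91, 2.91], [-0.3, 2.13], [-1.5, 1.42], [0.17, 2.43], [-1.26, 4.41], [0.16, 1.93], [-2.52, 2.52]. Speed limits (rad/s): [1.89, 1.89, 2.39, 2.39, 3.01, 3.01, 3.01].

## Interface

Orientations are given as [roll, pitch, yaw] about the fixed x, y, z axes, in that order (R = Rz(yaw) Ry(pitch) Rx(roll)).
In Python, from workcell import bot gives the robot as it stands. The module is installed in compiled form; this text tells all that it offers.
- The arm moves only by the shell command python3 -m jog 'ROWS' [FORCE]. ROWS is JSON, a list that holds one entry, the list of rows, each a list of 7 numbers: the shift along the tool's x, y, z in mm, then the turn, a rotation vector about the tool's x, y, z in rad, then the opening, from 0 (shut) to 1 (fully open). In form: [[[tx, ty, tz, wx, wy, wz, fingers], ...]]. A call has 1 to 5 rows; each row shifts and turns the commanded pose from where the row before left it, along the tool's axes as they then stand; what a row does not reach is not made up. A row lasts 1/10 s, in which the tool goes at most 50 mm and 8.59 degrees, less where a joint would pass 70% of its speed; a pose out of reach is approached as far as the arm can. A call is refused whole if a number of a shift passes 50 or a number of a turn 0.15, either way. A call with a gripper value outside its range is refused whole. The fingers move at their own pace and stop on an object; FORCE is the grip in N (left out, the last holds). Time passes only in rows, so rows that do not move let the fingers close. It gives the time, the measured TCP pose, the force, the opening and the grip force at its end, in the units of the state.
- bot.observe(): the state, without advancing time (a new reading comes with each control period).
- bot.grab_frame(name): name is "side" or "top" or "wrist"; returns a dict with "img" (420x560x3 uint8, red, green, blue), "intrinsics" (3x3 intrinsics, pixels), "R" (3x3) and "t" (3): a world point X has camera coordinates R X + t; the wrist camera has in their place "tool_from_camera" (4x4, takes a point from camera to tool coordinates, whose origin is the TCP and whose axes are the flange's). Camera axes: x right, y down, z forward; pixel columns grow to the right and rows downward; lengths in m; the calibration is good to about 2 mm. The wrist camera is an equidistant fisheye: a pixel r from the principal point sees the ray r / f radians off the axis. A picture is of the moment at which its call begins: read the wrist's pose just before it. There is no depth.
- bot.job_done(): hands the job in; it is judged then, once.
Trained networks look in a picture, given as the dict that the camera call returned (one of the last four; its "shot" number tells which), for a name from the list of things; names that differ only in an ending like _2 or _b are one class to them, and where a whole thing is asked for, a point or a joint stands for the part that bears it (a point fixed in the world has none). Each returns a list of dicts, best first, with "conf" (0 to 1); they miss things now and then, are a little off and sometimes report something else, mostly with a low value. They report only what shows in the picture. A call takes as long as a camera call. They do not tell look-alikes from the thing itself.
- bot.trace(query, picture): "region" (420x560 bool, what is visible of it).
- bot.spot_point(query, picture): "xyz" ([x, y, z] in m, in world coordinates, good to about 4 mm: a listed point, or the origin of a listed thing).
The state is a dict: "clock": time; "qpos": joint angles; "qd": joint speeds; "joint_efforts": joint torques, N m; "position": TCP position; "tool_rot": TCP orientation; "force": force on the tool from outside, world axes, zero at the start; "moment": the same for the moment, N m; "grip_width": finger opening in m; "finger_force": force on a finger pad.
Only numpy, scipy, OpenCV 4.12 (cv2) and the standard library are available. Lean on these libraries where they do the work, as an engineer would, in place of code of your own. Each camera call takes 0.05 s, during which the arm holds its last target. There are 200 camera calls.

## Working session

There is one attempt and no reset: what is moved stays moved. The work goes in short steps, Python scripts to look and compute and a shell command to move; the robot and the scene stay as the last step left them, time stands still between calls to the robot, and variables do not carry over. Pictures are saved under pics/ and viewed, at most 10 in all, crops included, and the job is handed in when it is done.

```bash
mkdir -p pics; cat > h.py <<'E'
import numpy as np, cv2
from workcell import bot
from scipy.spatial.transform import Rotation as Ro
def save(n,img): cv2.imwrite('pics/'+n+'.png',img[:,:,::-1])
def ray(p,u,v): # world ray from fixed cam
    K=np.array(p['intrinsics']);R=np.array(p['R']);t=np.array(p['t'])
    d=R.T@np.linalg.solve(K,[u,v,1]);return -R.T@t,d
def at_z(p,u,v,z):
    c,d=ray(p,u,v);return c+d*(z-c[2])/d[2]
def proj(p,X):
    x=np.array(p['intrinsics'])@(np.array(p['R'])@X+np.array(p['t']));return x[:2]/x[2]
E
python3 - <<'E'
from h import *
s=bot.observe();print({k:np.round(v,3).tolist() for k,v in s.items()},bot.tip_reach)
T=bot.grab_frame('top');S=bot.grab_frame('side')
save('top',T['img']);save('side',S['img'])
for n,p in(('top',T),('side',S)):
  print(n,'cam',np.round(-np.array(p['R']).T@p['t'],3))
  for q in ['cap_grip','dish_floor','key_grip','key_foot','blue_stand','lock','safe','red_key_grip','vase','mug']:
    for r in bot.spot_point(q,p)[:3]: print(q,round(r['conf'],2),np.round(r['xyz'],3),np.round(proj(p,r['xyz'])))
E
```

```text
{'clock': 0.0, 'qpos': [-1.328, 0.522, -0.036, 1.6, 0.021, 1.021, -0.113], 'qd': [0.002, -0.0, -0.001, -0.0, 0.0, -0.001, -0.001], 'joint_efforts': [-0.002, -92.713, 1.979, -36.995, 0.018, 0.008, 0.0], 'position': [0.192, 0.594, 0.303], 'tool_rot': [-3.14, 0.0, 2.829], 'force': [0.011, 0.194, 0.327], 'moment': [-0.027, -0.027, 0.002], 'finger_force': 0.0, 'grip_width': 0.086} 0.0726
top cam [0.357 0.009 1.237]
cap_grip 0.55 [ 0.624 -0.044  0.115] [303. 162.]
dish_floor 0.73 [ 0.444 -0.19   0.01 ] [352. 236.]
dish_floor 0.66 [0.448 0.011 0.085] [280. 230.]
key_grip 0.64 [0.454 0.105 0.075] [244. 227.]
key_grip 0.5 [0.45  0.01  0.089] [280. 229.]
key_grip 0.45 [0.342 0.023 0.077] [274. 271.]
key_foot 0.61 [0.448 0.008 0.018] [281. 232.]
key_foot 0.51 [0.342 0.026 0.002] [273. 270.]
key_foot 0.46 [ 0.461  0.106 -0.   ] [246. 227.]
blue_stand 0.84 [0.45  0.013 0.   ] [279. 232.]
lock 0.69 [ 0.492  0.443 -0.002] [127. 213.]
lock 0.66 [ 0.624 -0.045  0.08 ] [303. 165.]
safe 0.84 [ 0.636 -0.049 -0.001] [303. 168.]
safe 0.25 [0.441 0.2   0.086] [207. 231.]
red_key_grip 0.7 [0.439 0.2   0.086] [207. 232.]
vase 0.92 [ 0.493  0.442 -0.003] [128. 212.]
mug 0.66 [ 0.512 -0.408 -0.002] [428. 214.]
side cam [-0.018 -0.827  0.861]
cap_grip 0.49 [ 0.626 -0.046  0.119] [315. 210.]
dish_floor 0.57 [ 0.445 -0.195  0.012] [286. 305.]
key_grip 0.87 [0.456 0.11  0.075] [226. 212.]
key_grip 0.73 [0.45  0.013 0.09 ] [242. 229.]
key_grip 0.58 [0.34  0.021 0.076] [201. 246.]
key_foot 0.73 [0.449 0.012 0.013] [243. 252.]
key_foot 0.67 [0.343 0.026 0.   ] [203. 267.]
blue_stand 0.89 [ 0.452  0.009 -0.002] [245. 257.]
safe 0.91 [ 0.632 -0.046 -0.003] [313. 246.]
red_key_grip 0.38 [ 0.625 -0.044  0.119] [314. 210.]
vase 0.68 [ 0.495  0.445 -0.002] [188. 174.]
mug 0.79 [ 0.516 -0.408 -0.002] [371. 362.]
mug 0.62 [ 0.619 -0.047  0.085] [312. 222.]
```

```bash
python3 - <<'E'
import cv2,numpy as np
T=cv2.imread('pics/top.png');S=cv2.imread('pics/side.png')
a=cv2.resize(T[130:290,190:390],(800,600)[:1]+(640,)) if 0 else cv2.resize(T[130:280,190:390],(800,600),interpolation=cv2.INTER_CUBIC)
b=cv2.resize(S[180:330,170:370],(800,600),interpolation=cv2.INTER_CUBIC)
cv2.imwrite('pics/tc.png',a);cv2.imwrite('pics/sc.png',b)
E
```

```text
(no output)
```

View pics/tc.png

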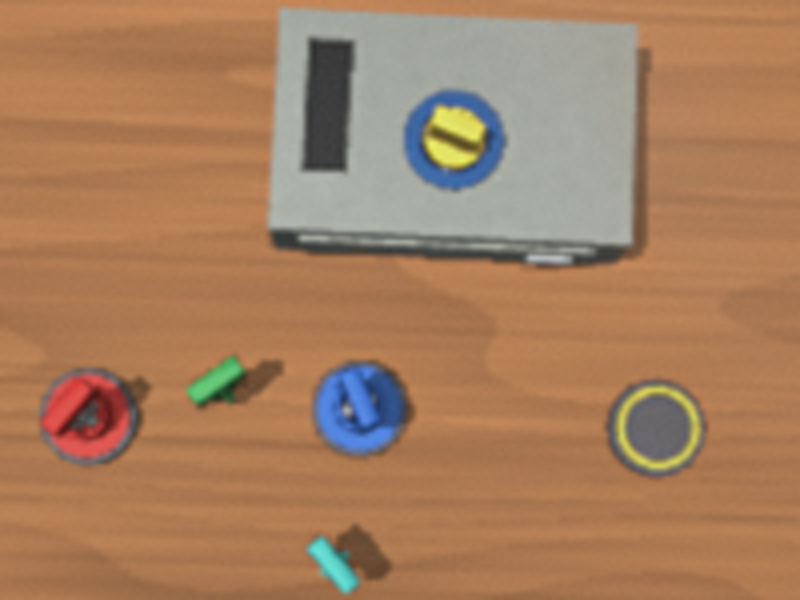

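View pics/sc.png

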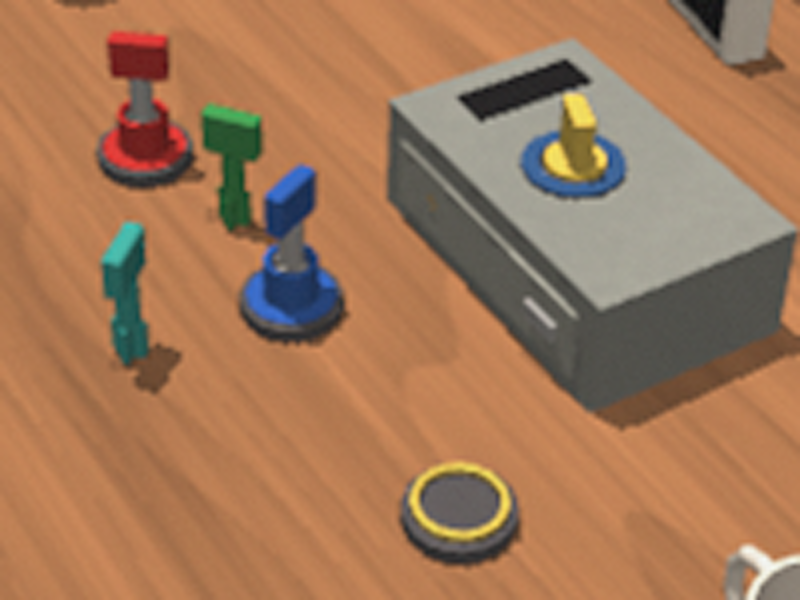

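The top crop shows four T-shaped candidates, with full-image pixels: red key in the red stand (208,231), green (244,227), turquoise (274,271), and blue in the blue-tubed stand (280,230). Only the blue one fits `key_grip`, being blue and standing in its blue stand. The cap's bar on the lock is at (303,162) and the dish at (353,237). Next I rotate the tool and hover over the cap.

```bash
python3 -m jog '[[[0,0,0,0,0,0.15,1],[0,0,0,0,0,0.15,1],[0,0,0,0,0,0.15,1],[0,0,0,0,0,0.15,1],[0,0,0,0,0,0.15,1]]]' >/dev/null
python3 -m jog '[[[0,0,0,0,0,0.15,1],[0,0,0,0,0,0.15,1],[0,0,0,0,0,0.15,1],[0,0,0,0,0,0.15,1],[0,0,0,0,0,0.15,1]]]'
python3 -m jog '[[[0,0,0,0,0,0.1,1],[-24,32.7,0,0,0,0,1],[-24,32.7,0,0,0,0,1],[-24,32.7,0,0,0,0,1],[-24,32.7,0,0,0,0,1]]]'
python3 -m jog '[[[-24,32.7,0,0,0,0,1],[-24,32.7,0,0,0,0,1],[-24,32.7,0,0,0,0,1],[-24,32.7,0,0,0,0,1],[-24,32.7,0,0,0,0,1]]]'
python3 -m jog '[[[-24,32.7,0,0,0,0,1],[-24,32.7,0,0,0,0,1],[-24,32.7,0,0,0,0,1],[-24,32.7,0,0,0,0,1],[-24,32.7,0,0,0,0,1]]]'
python3 -m jog '[[[-24,32.7,0,0,0,0,1],[-24,32.7,0,0,0,0,1],[-24,32.7,0,0,0,0,1],[0,0,0,0,0,0,1]]]'
cat >> h.py <<'E'
def wpose():
    s=bot.observe();M=np.eye(4);M[:3,:3]=Ro.from_euler('xyz',s['tool_rot']).as_matrix();M[:3,3]=s['position'];return M
def wshot():
    M=wpose();p=bot.grab_frame('wrist');p['W']=M@np.array(p['tool_from_camera']);return p
def wray(p,u,v):
    K=np.array(p['intrinsics']);x=(u-K[0,2])/K[0,0];y=(v-K[1,2])/K[1,1];r=np.hypot(x,y)
    d=np.array([x/r*np.sin(r),y/r*np.sin(r),np.cos(r)]) if r>1e-9 else np.array([0,0,1.])
    return p['W'][:3,3],p['W'][:3,:3]@d
def wat_z(p,u,v,z):
    c,d=wray(p,u,v);return c+d*(z-c[2])/d[2]
def wproj(p,X):
    x=np.linalg.inv(p['W'])@np.append(X,1);r=np.hypot(x[0],x[1]);a=np.arctan2(r,x[2]);K=np.array(p['intrinsics'])
    return np.array([K[0,2]+K[0,0]*a*x[0]/r,K[1,2]+K[1,1]*a*x[1]/r])
def rectify(p,x0,y0,z,w,n=300):
    "orthographic map of the plane at height z: row 0=+x side, col 0=+y side"
    g=(np.arange(n)/(n-1)-.5)*w
    m=np.array([[wproj(p,[x0-a,y0-b,z]) for b in g] for a in g],np.float32)
    return cv2.remap(p['img'],m[...,0],m[...,1],cv2.INTER_CUBIC)
E
python3 - <<'E'
from h import *
p=wshot();save('w1',p['img']);print(np.round(p['W'],3),np.round(p['intrinsics'],1))
for q in ['cap_grip','lock','key_grip','blue_stand','dish_floor']:
    for r in bot.spot_point(q,p)[:3]: print(q,round(r['conf'],2),np.round(r['xyz'],3),np.round(wproj(p,r['xyz'])))
E
```

```text
clock: 2.1
position: [0.1923, 0.5947, 0.3039]
tool_rot: [-3.142, -0.0, 1.323]
force: [-0.3, -0.6, -0.8]
grip_width: 0.0855
finger_force: 0.0
clock: 2.6
position: [0.284, 0.459, 0.304]
tool_rot: [-3.142, -0.0, 1.229]
force: [0.9, 0.3, -0.0]
grip_width: 0.0855
finger_force: 0.0
clock: 3.1
position: [0.3978, 0.2911, 0.3041]
tool_rot: [3.142, -0.001, 1.229]
force: [0.6, 0.3, 0.7]
grip_width: 0.0856
finger_force: 0.0
clock: 3.6
position: [0.5117, 0.1232, 0.3041]
tool_rot: [3.141, -0.0, 1.229]
force: [1.5, 1.1, -0.2]
grip_width: 0.0854
finger_force: 0.0
clock: 4.0
position: [0.5809, 0.0187, 0.304]
tool_rot: [3.14, 0.002, 1.223]
force: [-0.5, 0.5, 0.5]
grip_width: 0.0854
finger_force: 0.0
[[ 0.94  -0.323 -0.111  0.61 ]
 [-0.341 -0.888 -0.307  0.097]
 [ 0.001  0.327 -0.945  0.374]
 [ 0.     0.     0.     1.   ]] [[325.2   0.  280.5]
 [  0.  325.2 210.8]
 [  0.    0.    1. ]]
cap_grip 0.66 [ 0.623 -0.05   0.116] [350. 257.]
cap_grip 0.28 [ 0.438 -0.194  0.011] [239. 343.]
key_grip 0.93 [0.338 0.024 0.08 ] [ 84. 259.]
key_grip 0.69 [0.447 0.011 0.084] [160. 244.]
key_grip 0.58 [0.46  0.104 0.076] [135. 155.]
blue_stand 0.83 [0.451 0.014 0.003] [184. 213.]
dish_floor 0.77 [ 0.44  -0.193  0.012] [239. 343.]
```

View pics/w1.png

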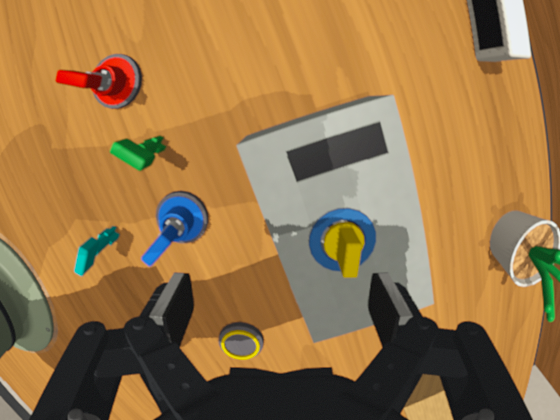

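The wrist view shows the cap bar at (347,250), roughly parallel to the tool's x axis, the blue key handle at (160,245) and the dish at (240,343). I'll fit the cap and the blue key handle by silhouettes in all three views.

```bash
cat >> h.py <<'E'
from scipy.optimize import minimize
def box(x0,x1,y0,y1,z0,z1): return np.array([[x,y,z] for x in(x0,x1) for y in(y0,y1) for z in(z0,z1)])
_a=np.linspace(0,2*np.pi,32)
def cyl(r,z0,z1): return np.array([[r*np.cos(a),r*np.sin(a),z] for a in _a for z in(z0,z1)])
CAP=[cyl(.02,-.032,-.024),box(-.017,.017,-.007,.007,-.024,.014)]   # about cap_grip
HANDLE=[box(-.02,.02,-.007,.007,-.016,.016)]                      # about key_grip
SS=4
def raster(P,parts,x,y,z,yaw,win):
    u0,v0,u1,v1=win;m=np.zeros(((v1-v0)*SS,(u1-u0)*SS),np.uint8);R=Ro.from_euler('z',yaw).as_matrix()
    for q in parts:
        uv=np.array([P(X) for X in q@R.T+[x,y,z]],np.float32)
        h=cv2.convexHull(((uv+.5-[u0,v0])*SS*16).astype(np.int32));cv2.fillConvexPoly(m,h,255,shift=4)
    return cv2.resize(m,(u1-u0,v1-v0),interpolation=cv2.INTER_AREA)/255.
def fit(views,parts,x,y,z,yaw):
    "views: list of (projector, mask float, window); fits x,y,yaw"
    f=lambda t:sum(np.abs(raster(P,parts,x+t[0]/100,y+t[1]/100,z,yaw+t[2],w)-m[w[1]:w[3],w[0]:w[2]]).sum()/m[w[1]:w[3],w[0]:w[2]].sum() for P,m,w in views)
    best=None
    for d in(-.5,-.2,.0,.2,.5):
        s=minimize(f,[0,0,d],method='Nelder-Mead',options=dict(initial_simplex=[[0,0,d],[.4,0,d],[0,.4,d],[0,0,d+.2]],xatol=1e-3,fatol=1e-4))
        if best is None or s.fun<best.fun:best=s
    return round(x+best.x[0]/100,4),round(y+best.x[1]/100,4),round(yaw+best.x[2],3),round(best.fun,3)
def cmask(img,h0,h1,s0=120,v0=50):
    h=cv2.cvtColor(np.ascontiguousarray(img),cv2.COLOR_RGB2HSV);return cv2.inRange(h,(h0,s0,v0),(h1,255,255))/255.
def win(c,r): return int(c[0]-r),int(c[1]-r),int(c[0]+r),int(c[1]+r)
E
python3 - <<'E'
from h import *
T=bot.grab_frame('top');S=bot.grab_frame('side')
t=cv2.imread('pics/top.png')[:,:,::-1];s=cv2.imread('pics/side.png')[:,:,::-1]
import pickle;pickle.dump((T,S,t,s),open('ts.pkl','wb'))
p=wshot()
PT=lambda X:proj(T,X);PS=lambda X:proj(S,X);PW=lambda X:wproj(p,X)
for n,parts,c,h,yaw,tr in(('cap',CAP,[.624,-.047,.117],(20,36),1.2,'cap_grip'),('key',HANDLE,[.45,.012,.088],(100,125),.35,None)):
  V=[]
  for k,P,im,r in(('T',PT,t,15),('S',PS,s,22),('W',PW,p['img'],45)):
    m=cmask(im,*h,150)
    if n=='key':
      # handle only: drop all below the handle by masking the tube region
      stand=raster(P,[cyl(.0345,0,.012),cyl(.0185,0,.0425)],c[0],c[1],0,0,(0,0,560,420));m=m*(stand<.02)
    w=win(P(np.array(c)),r);V.append((P,m,w));print(n,k,w,m[w[1]:w[3],w[0]:w[2]].sum())
  for v in V+[None]:
    print(fit([v] if v else V,parts,*c,yaw))
  print('S+W',fit(V[1:],parts,*c,yaw))
E
```

```text
cap T (289, 147, 319, 177) 80.0
cap S (292, 189, 336, 233) 192.0
cap W (308, 215, 398, 305) 1568.0
(np.float64(0.6253), np.float64(-0.0457), np.float64(1.346), np.float64(1.442))
(np.float64(0.6254), np.float64(-0.0417), np.float64(0.988), np.float64(0.248))
(np.float64(0.6234), np.float64(-0.0468), np.float64(1.306), np.float64(0.076))
(np.float64(0.6232), np.float64(-0.0459), np.float64(1.086), np.float64(1.883))
S+W (np.float64(0.6231), np.float64(-0.0453), np.float64(1.064), np.float64(0.417))
key T (264, 214, 294, 244) 0.0
key S (220, 207, 264, 251) 130.0
key W (120, 202, 210, 292) 391.0
(np.float64(0.45), np.float64(0.012), np.float64(-0.15), np.float64(inf))
(np.float64(0.4487), np.float64(0.0141), np.float64(0.712), np.float64(0.336))
(np.float64(0.439), np.float64(0.0062), np.float64(0.495), np.float64(0.751))
(np.float64(0.45), np.float64(0.012), np.float64(-0.15), np.float64(inf))
S+W (np.float64(0.4451), np.float64(0.0095), np.float64(0.535), np.float64(1.297))h.py:45: RuntimeWarning: divide by zero encountered in scalar divide
  f=lambda t:sum(np.abs(raster(P,parts,x+t[0]/100,y+t[1]/100,z,yaw+t[2],w)-m[w[1]:w[3],w[0]:w[2]]).sum()/m[w[1]:w[3],w[0]:w[2]].sum() for P,m,w in views)
  np.max(np.abs(fsim[0] - fsim[1:])) <= fatol):
```

```bash
python3 -m jog '[[[0,0,0,0,0,-0.08,1],[-26,29,0,0,0,0,1],[-26,29,0,0,0,0,1],[0,0,40,0,0,0,1],[0,0,0,0,0,0,1]]]'
cat > capfit.py <<'E'
from h import *
p=wshot();m=cmask(p['img'],20,36,150);c=np.array([.6234,-.0468,.117]);P=lambda X:wproj(p,X)
M=wpose();print(np.round(M[:3,3],4),bot.observe()['tool_rot'],P(c))
f=fit([(P,m,win(P(c),70))],CAP,*c,1.306);print(f)
d=M[:3,:3].T@(np.array([f[0],f[1],.171])-M[:3,3]);print('tool shift mm',d*1000)
E
python3 capfit.py
```

```text
clock: 4.95
position: [0.6202, -0.0415, 0.2602]
tool_rot: [-3.136, 0.002, 1.308]
force: [-0.3, 0.1, 0.1]
grip_width: 0.0856
finger_force: 0.0
[ 0.6208 -0.0409  0.2625] [-3.13763212e+00  9.73531201e-04  1.30894618e+00] [287.94937674 229.34692524]
(np.float64(0.6233), np.float64(-0.0465), np.float64(1.224), np.float64(0.054))
tool shift mm [-4.69827937  4.28468187 91.4644607 ]
```

```bash
python3 -m jog '[[[-5,4,0,0,0,0.06,1],[0,0,30,0,0,0,1],[0,0,35,0,0,0,1],[0,0,26,0,0,0,1],[0,0,0,0,0,0,1]]]'
python3 -m jog '[[[0,0,0,0,0,0,0],[0,0,0,0,0,0,0],[0,0,0,0,0,0,0],[0,0,0,0,0,0,0],[0,0,0,0,0,0,0]]]' 40
python3 -m jog '[[[0,0,0,0,0,0,0],[0,0,0,0,0,0,0],[0,0,0,0,0,0,0]]]'
```

```text
clock: 5.5
position: [0.6234, -0.0458, 0.1716]
tool_rot: [-3.138, 0.001, 1.25]
force: [-0.5, 0.3, 1.0]
grip_width: 0.0853
finger_force: 0.0
clock: 6.0
position: [0.6245, -0.0472, 0.1735]
tool_rot: [3.141, -0.0, 1.249]
force: [0.4, 0.4, 1.5]
grip_width: 0.0132
finger_force: 45.7
clock: 6.3
position: [0.6245, -0.0473, 0.173]
tool_rot: [3.141, -0.0, 1.249]
force: [0.7, 1.4, 2.5]
grip_width: 0.0133
finger_force: 45.7
```

```bash
python3 -m jog '[[[0,0,-20,0,0,0,0],[0,0,-30,0,0,0,0],[0,0,-30,0,0,0,0],[-32.7,-21,0,0,0,0,0],[-32.7,-21,0,0,0,0,0]]]'
python3 - <<'E'
from h import *
p=wshot();save('w2',p['img'])
M=wpose();print(np.round(M[:3,3],4))
for q in ['dish_floor','lock','blue_stand','key_grip']:
    for r in bot.spot_point(q,p)[:3]: print(q,round(r['conf'],2),np.round(r['xyz'],3),np.round(wproj(p,r['xyz'])))
E
python3 -m jog '[[[-32.7,-21,0,0,0,0,0],[-32.7,-21,0,0,0,0,0],[-32.7,-21,0,0,0,0,0],[-32.7,-21,0,0,0,0,0],[0,0,0,0,0,0,0]]]'
python3 - <<'E'
from h import *
p=wshot();save('w3',p['img']);M=wpose();print(np.round(M[:3,3],4))
for q in ['dish_floor','lock','blue_stand','key_grip','cap_grip']:
    for r in bot.spot_point(q,p)[:3]: print(q,round(r['conf'],2),np.round(r['xyz'],3),np.round(wproj(p,r['xyz'])))
E
```

```text
clock: 6.8
position: [0.5631, -0.0962, 0.2532]
tool_rot: [3.141, -0.0, 1.25]
force: [0.4, -1.1, -0.3]
grip_width: 0.013
finger_force: 45.3
[ 0.5582 -0.1014  0.2532]
dish_floor 0.19 [0.45  0.015 0.002] [143. 122.]
lock 0.89 [ 0.622 -0.046  0.086] [335. 128.]
blue_stand 0.7 [0.449 0.016 0.004] [141. 121.]
key_grip 0.96 [0.444 0.012 0.087] [ 99. 137.]
key_grip 0.78 [0.34  0.025 0.076] [ 24. 166.]
clock: 7.55
position: [0.44, -0.196, 0.253]
tool_rot: [-3.141, 0.001, 1.245]
force: [0.6, 1.6, 0.0]
grip_width: 0.0135
finger_force: 45.3
[ 0.442  -0.1944  0.253 ]
dish_floor 0.74 [ 0.441 -0.196  0.012] [282. 188.]
lock 0.7 [ 0.513 -0.41  -0.003] [386. 320.]
key_grip 0.67 [0.34  0.024 0.079] [83. 11.]
cap_grip 0.63 [ 0.437 -0.197  0.195] [276. 294.]
```

View pics/w3.png

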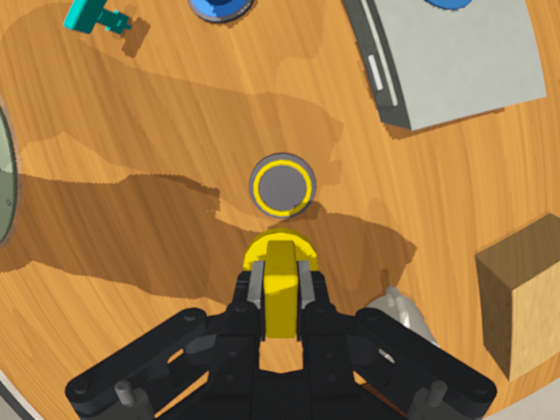

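The wrist view shows the dish at (282,187), with the cap in the fingers at (282,280). I'll fit the ring and the held cap in this frame.

```bash
python3 - <<'E'
from h import *
p=wshot();M=wpose();print(np.round(M[:3,3],4))
m=cmask(p['img'],20,36,150)
r=m[140:222,235:330].astype(np.uint8);n,l,st,ce=cv2.connectedComponentsWithStats(r)
i=1+np.argmax(st[1:,4]);ys,xs=np.nonzero(l==i);print(st[i])
W=np.array([wat_z(p,x+235,y+140,.018)[:2] for x,y in zip(xs,ys)])
c,rad=cv2.minEnclosingCircle((W*1000).astype(np.float32));mid=(W.max(0)+W.min(0))/2;print('ring',W.mean(0),mid,c,rad)
# cap centre: rear rim pixels of the disc
P=lambda X:wproj(p,X);c0=np.array([M[0,3],M[1,3],M[2,3]-.056]);w=(235,228,330,345)
print('cap',fit([(P,m,w)],CAP,*c0,1.245))
D=np.array([*mid,.1])-M[:3,3];print('shift',1000*(M[:3,:3].T@D))
T,S,t,s=__import__('pickle').load(open('ts.pkl','rb'))
for P_,im in((T,t),(S,s)):
  u=proj(P_,np.array([.442,-.195,.018])).astype(int);mm=cmask(im,20,36,110)[u[1]-16:u[1]+16,u[0]-16:u[0]+16]
  ys,xs=np.nonzero(mm);A=np.array([at_z(P_,x+u[0]-16,y+u[1]-16,.018)[:2] for x,y in zip(xs,ys)]);print(len(A),(A.max(0)+A.min(0))/2,A.mean(0),np.ptp(A,0))
E
```

```text
[ 0.4434 -0.1928  0.2527]
[ 16  25  58  56 836]
ring [ 0.44126058 -0.19551883] [ 0.44116096 -0.19590452] (440.8846130371094, -195.77969360351562) 28.793149948120117
cap (np.float64(0.4442), np.float64(-0.1912), np.float64(1.251), np.float64(0.223))
shift [ -3.58483222  -1.14713965 152.71303182]
116 [ 0.44218291 -0.19463931] [ 0.44294604 -0.19558162] [0.05317435 0.05543475]
179 [ 0.43904344 -0.19699618] [ 0.43862713 -0.1975835 ] [0.05792909 0.0582321 ]
```

```bash
python3 -m jog '[[[-4,-1,20,0,0,0,0],[0,0,40,0,0,0,0],[0,0,40,0,0,0,0],[0,0,30,0,0,0,0],[0,0,14,0,0,0,0]]]'
python3 -m jog '[[[0,0,4,0,0,0,0],[0,0,0,0,0,0,0],[0,0,0,0,0,0,0]]]'
```

```text
clock: 8.4
position: [0.44, -0.1962, 0.1063]
tool_rot: [-3.139, 0.0, 1.25]
force: [0.0, -0.5, -0.6]
grip_width: 0.0135
finger_force: 45.3
clock: 8.7
position: [0.441, -0.197, 0.1057]
tool_rot: [3.14, -0.0, 1.249]
force: [0.4, -0.2, 0.5]
grip_width: 0.0132
finger_force: 45.3
```

```bash
python3 -m jog '[[[0,0,4,0,0,0,0],[0,0,0,0,0,0,0],[0,0,0,0,0,0,0]]]'
python3 -m jog '[[[0,0,2,0,0,0,0],[0,0,0,0,0,0,0]]]'
```

```text
clock: 9.0
position: [0.4406, -0.1969, 0.1012]
tool_rot: [3.141, -0.0, 1.249]
force: [-0.6, 0.0, -0.8]
grip_width: 0.0134
finger_force: 45.3
clock: 9.2
position: [0.4406, -0.1971, 0.1]
tool_rot: [3.141, -0.001, 1.248]
force: [-6.6, 3.6, 31.9]
grip_width: 0.0131
finger_force: 50.9
```

```bash
python3 -m jog '[[[0,0,-1,0,0,0,0],[0,0,0,0,0,0,0.5],[0,0,0,0,0,0,0.8],[0,0,0,0,0,0,1],[0,0,0,0,0,0,1]]]'
python3 -m jog '[[[0,0,-20,0,0,0,1],[0,0,-40,0,0,0,1],[0,0,-40,0,0,0,1],[0,0,-40,0,0,0,1],[0,0,-20,0,0,0,1]]]'
python3 - <<'E'
from h import *
p=wshot();M=wpose();print(np.round(M[:3,3],4));m=cmask(p['img'],20,36,150)
c=np.array([.4406,-.1965,.044]);P=lambda X:wproj(p,X)
ring=[cyl(.027,-.032,-.026)]
print('cap',fit([(P,m,win(P(c),45))],CAP+ring,*c,1.25),P(c))
b=[int(v) for v in P(c)];save('w4',cv2.resize(p['img'][max(b[1]-60,0):b[1]+60,b[0]-80:b[0]+80],(640,480),interpolation=cv2.INTER_CUBIC))
for q in ['key_grip','lock','blue_stand']:
    for r in bot.spot_point(q,p)[:3]: print(q,round(r['conf'],2),np.round(r['xyz'],3),np.round(wproj(p,r['xyz'])))
T=bot.grab_frame('top');save('top2',T['img'])
E
```

```text
clock: 9.7
position: [0.4404, -0.197, 0.0998]
tool_rot: [-3.141, 0.0, 1.249]
force: [-0.2, 0.2, -0.2]
grip_width: 0.0708
finger_force: 0.0
clock: 10.2
position: [0.4408, -0.1973, 0.2627]
tool_rot: [3.139, -0.0, 1.248]
force: [-0.2, -0.1, -0.4]
grip_width: 0.0854
finger_force: 0.0
[ 0.4415 -0.1976  0.2643]
cap (np.float64(0.4409), np.float64(-0.1956), np.float64(1.253), np.float64(0.278)) [279.33699442 193.65123207]
key_grip 0.66 [0.338 0.022 0.078] [87. 15.]
```

View pics/w4.png

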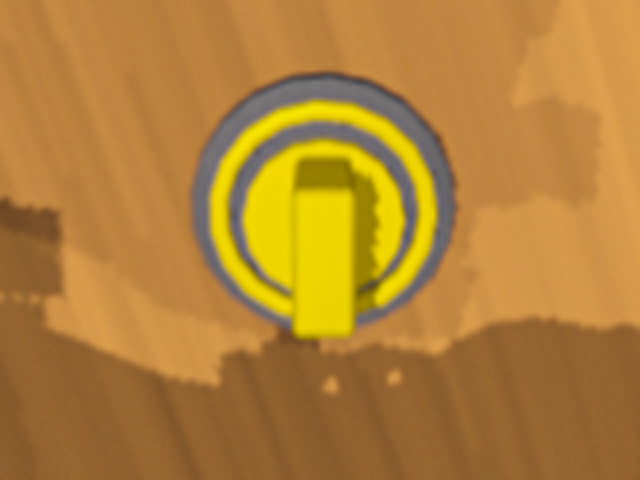

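The cap lies flat inside the yellow ring (bar at about (325,250) in the crop, with the ring visible all round). Next I move over the blue key.

```bash
python3 -m jog '[[[0,0,0,0,0,0.15,1],[0,0,0,0,0,0.15,1],[0,0,0,0,0,0.15,1],[0,0,0,0,0,0.15,1],[0,0,0,0,0,0.15,1]]]' >/dev/null
python3 -m jog '[[[21,-36,0,0,0,0,1],[21,-36,0,0,0,0,1],[21,-36,0,0,0,0,1],[21,-36,0,0,0,0,1],[21,-36,0,0,0,0,1]]]'
python3 -m jog '[[[0,0,0,0,0,0,1],[0,0,0,0,0,0,1]]]'
python3 - <<'E'
from h import *
import pickle
p=wshot();save('w5',p['img']);pickle.dump(p,open('w5.pkl','wb'));M=wpose();print(np.round(M[:3,3],4))
for q in ['key_grip','key_foot','lock','blue_stand']:
    for r in bot.spot_point(q,p)[:3]: print(q,round(r['conf'],2),np.round(r['xyz'],3),np.round(wproj(p,r['xyz'])))
p=wshot()
E
```

```text
clock: 11.45
position: [0.446, 0.0128, 0.259]
tool_rot: [3.141, 0.002, 0.498]
force: [1.6, -0.9, 0.7]
grip_width: 0.0856
finger_force: 0.0
clock: 11.65
position: [0.4462, 0.012, 0.259]
tool_rot: [3.141, 0.002, 0.501]
force: [0.7, 0.5, -0.3]
grip_width: 0.0857
finger_force: 0.0
[0.4463 0.011  0.2592]
key_grip 0.74 [0.454 0.105 0.078] [183. 147.]
key_grip 0.7 [0.446 0.011 0.088] [281. 212.]
key_grip 0.65 [0.339 0.025 0.078] [213. 296.]
key_foot 0.84 [ 0.454  0.11  -0.002] [200. 133.]
key_foot 0.76 [0.446 0.01  0.017] [282. 189.]
key_foot 0.59 [ 0.338  0.026 -0.   ] [225. 259.]
lock 0.91 [ 0.624 -0.047  0.09 ] [454.  59.]
blue_stand 0.85 [0.45  0.013 0.005] [281. 181.]
```

View pics/w5.png

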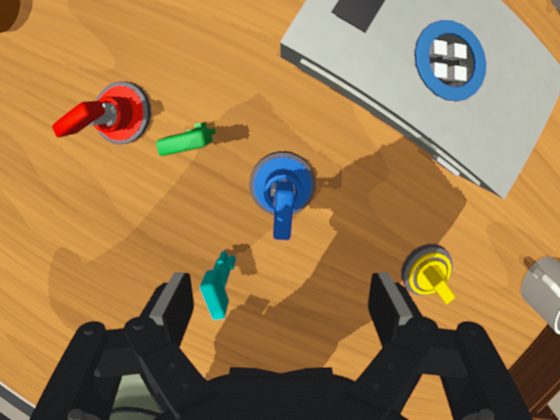

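The wrist view shows the blue key handle at (283,210) above its blue stand, almost in line with the tool, with turquoise at (213,290), green at (185,140) and red at (75,118). The open lock with four teeth is at (450,60). I'll fit the handle yaw and the slot.

```bash
cat > slot.py <<'E'
from h import *
def slot(p,x0,y0,name=None,z=.085):
    g=rectify(p,x0,y0,z,.06,300);h=cv2.cvtColor(g,cv2.COLOR_RGB2HSV)
    m=((h[...,2]>140)&(h[...,1]<60)).astype(np.uint8)
    yy,xx=np.mgrid[:300,:300];m[np.hypot(yy-150,xx-150)>110]=0
    m=cv2.morphologyEx(m,cv2.MORPH_OPEN,np.ones((5,5)))
    pts=np.argwhere(m)[:,::-1].astype(np.float32);r=cv2.minAreaRect(pts)
    s=.06/299;c=(x0-(r[0][1]-149.5)*s,y0-(r[0][0]-149.5)*s)
    # blue collar ring centre (outer), z=.090
    g2=rectify(p,x0,y0,.09,.09,300);b=cmask(g2,100,125,120,60).astype(np.uint8);q=np.argwhere(b)[:,::-1].astype(np.float32)
    cc,rr=cv2.minEnclosingCircle(q);s2=.09/299
    print('teeth centre',np.round(c,4),'size mm',np.array(r[1])*s*1000,'angle img',r[2],'collar',round(x0-(cc[1]-149.5)*s2,4),round(y0-(cc[0]-149.5)*s2,4),rr*s2*1000)
    # image col=-y,row=-x ; direction at image angle a: (dcol,drow)=(cos,sin)->world (-sin,-cos): world angle
    a=np.radians(r[2]);w=np.arctan2(-np.cos(a),-np.sin(a));print('slot yaw mod 90 deg: rad',np.round(w%(np.pi/2),3))
    n,l,st,ce=cv2.connectedComponentsWithStats(m)
    for i in range(1,n):
        if st[i,4]>100: print(' tooth',np.round([x0-(ce[i][1]-149.5)*s,y0-(ce[i][0]-149.5)*s],4),st[i,4]*s*s*1e6)
    if name: save(name,cv2.resize(g,(480,480)))
E
python3 - <<'E'
from slot import *
import pickle
p=pickle.load(open('w5.pkl','rb'));P=lambda X:wproj(p,X);m=cmask(p['img'],100,125,140)
for z in(.085,.088,.091):print(fit([(P,m,(255,216,312,252))],HANDLE,.446,.011,z,.5))
slot(p,.624,-.047,'slot1')
E
```

```text
(np.float64(0.4491), np.float64(0.0117), np.float64(0.492), np.float64(0.169))
(np.float64(0.4503), np.float64(0.0125), np.float64(0.491), np.float64(0.183))
(np.float64(0.4516), np.float64(0.0127), np.float64(0.514), np.float64(0.199))
teeth centre [ 0.6222 -0.0456] size mm [32.12099209 34.81608107] angle img 59.981624603271484 collar 0.6221 -0.0459 33.44775426347917
slot yaw mod 90 deg: rad 0.524
 tooth [ 0.6358 -0.0502] 160.468003713605
 tooth [ 0.6265 -0.0341] 167.6759767787832
 tooth [ 0.6299 -0.0428] 17.27497455285735
 tooth [ 0.6194 -0.0596] 163.0048880885001
 tooth [ 0.614  -0.0518] 22.389011308598334
 tooth [ 0.6101 -0.0435] 166.22632856455743
```

View pics/slot1.png

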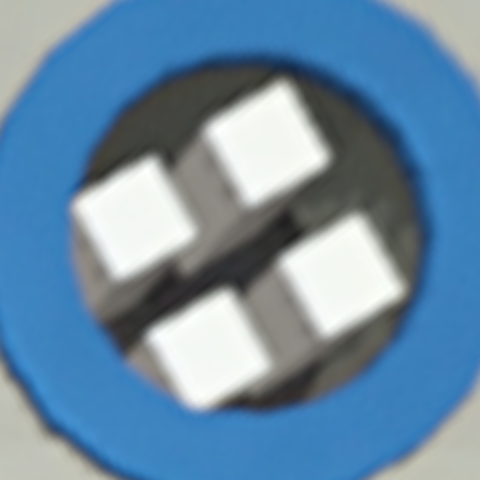

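The rectified crop shows the four teeth: the cross slot's arms are at about 0.52 rad and its centre is near (0.6230,-0.0468). The handle yaw is about 0.50 rad, so the current tool yaw suits the grasp.

```bash
python3 -m jog '[[[3,0,20,0,0,0,1],[0,0,40,0,0,0,1],[0,0,40,0,0,0,1],[0,0,16,0,0,0,1],[0,0,0,0,0,0,1]]]'
python3 -m jog '[[[0,0,0,0,0,0,0],[0,0,0,0,0,0,0],[0,0,0,0,0,0,0],[0,0,0,0,0,0,0],[0,0,0,0,0,0,0]]]' 70
python3 -m jog '[[[0,0,0,0,0,0,0],[0,0,0,0,0,0,0]]]'
```

```text
clock: 12.45
position: [0.4484, 0.0118, 0.1422]
tool_rot: [-3.141, 0.003, 0.497]
force: [0.2, 0.2, -0.3]
grip_width: 0.085
finger_force: 0.0
clock: 12.95
position: [0.4494, 0.0129, 0.1443]
tool_rot: [3.141, -0.001, 0.499]
force: [0.3, -1.0, 18.9]
grip_width: 0.0127
finger_force: 70.2
clock: 13.15
position: [0.4495, 0.0128, 0.1444]
tool_rot: [3.141, -0.001, 0.499]
force: [-0.5, -0.3, 10.5]
grip_width: 0.0131
finger_force: 67.6
```

```bash
python3 -m jog '[[[0,0,-15,0,0,0,0],[0,0,-25,0,0,0,0],[0,0,-30,0,0,0,0],[0,0,-40,0,0,0,0],[0,0,-10,0,0,-0.022,0]]]'
python3 -m jog '[[[24,27.6,0,0,0,0,0],[24,27.6,0,0,0,0,0],[24,27.6,0,0,0,0,0],[0,0,0,0,0,0,0],[0,0,0,0,0,0,0]]]'
python3 - <<'E'
from slot import *
import pickle
p=wshot();M=wpose();print(np.round(M[:3,3],4),bot.observe()['tool_rot']);save('w6',p['img']);pickle.dump(p,open('w6.pkl','wb'))
Fs=[('W',p)]+[(n[0],bot.grab_frame(n)) for n in('top','side')]
for n,f in Fs:
  if n!='W': save('k_'+n,f['img'])
  for q in ['key_grip','key_foot','lock']:
    for r in bot.spot_point(q,f)[:2]:
      x=np.array(r['xyz']);print(n,q,round(r['conf'],2),np.round(x,4),'tool mm',np.round(1000*M[:3,:3].T@(x-M[:3,3]),1))
slot(p,.623,-.0465)
E
```

```text
clock: 13.65
position: [0.45, 0.0126, 0.2668]
tool_rot: [3.141, -0.003, 0.521]
force: [-0.1, -0.3, -0.8]
grip_width: 0.013
finger_force: 67.8
clock: 14.15
position: [0.5527, -0.0237, 0.2632]
tool_rot: [-3.141, 0.001, 0.52]
force: [-0.8, 0.7, -2.0]
grip_width: 0.013
finger_force: 68.1
[ 0.5522 -0.0233  0.2634] [-3.14099838e+00  1.08806289e-03  5.20616988e-01]
W key_grip 0.75 [0.3406 0.0253 0.0787] tool mm [-159.2 -147.3  184.9]
W key_grip 0.68 [ 0.5498 -0.0276  0.2053] tool mm [-4.2  2.6 58.1]
W key_foot 0.73 [0.4547 0.1045 0.0019] tool mm [ -20.8 -159.2  261.6]
W key_foot 0.67 [ 0.5489 -0.0263  0.136 ] tool mm [ -4.2   1.  127.4]
W lock 0.58 [ 0.6207 -0.0454  0.0858] tool mm [ 48.6  53.4 177.5]
s key_grip 0.77 [0.3408 0.0204 0.0753] tool mm [-161.5 -142.9  188.3]
s key_grip 0.51 [ 0.5496 -0.021   0.2097] tool mm [-1.1 -3.2 53.7]
s key_foot 0.74 [ 0.5521 -0.0204  0.1319] tool mm [  1.5  -2.5 131.5]
s key_foot 0.62 [ 0.3408  0.025  -0.0037] tool mm [-159.1 -146.9  267.3]
s lock 0.57 [ 0.623  -0.0436  0.0859] tool mm [ 51.5  52.9 177.4]
teeth centre [ 0.6227 -0.046 ] size mm [31.70974578 32.00842204] angle img 60.255123138427734 collar 0.623 -0.0458 33.19209937666571
slot yaw mod 90 deg: rad 0.519
 tooth [ 0.6357 -0.0496] 156.76334716613906
 tooth [ 0.6263 -0.0331] 154.8707508864554
 tooth [ 0.6192 -0.059 ] 158.8572834755763
 tooth [ 0.6099 -0.0424] 157.8908513327591
```

View pics/w6.png

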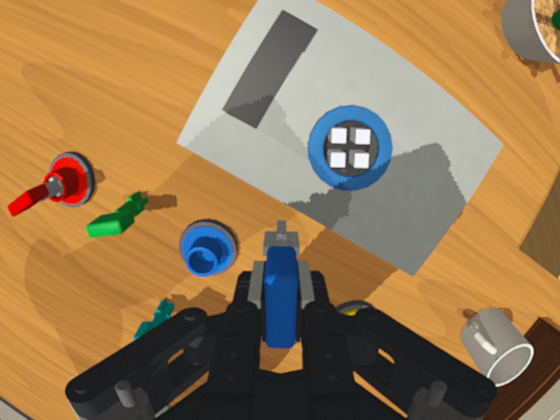

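The key is held with its handle at (282,300) and its cross foot at (282,235). The teeth (centre about (350,147)) run parallel to the tool axes. I'll check the foot offset in an overlay.

```bash
python3 - <<'E'
from h import *
import pickle
p=pickle.load(open('w6.pkl','rb'));M=wpose()
TW=p['W']@np.linalg.inv(np.array(p['tool_from_camera']))
P=lambda q:wproj(p,(TW@np.append(q,1))[:3])
# handle fit in tool x (blue mask), tool frame: handle centre z = 132.4-76=56.4 
m=cmask(p['img'],100,125,120)
g=cv2.resize(p['img'][205:355,230:335],None,fx=4,fy=4,interpolation=cv2.INTER_CUBIC)
def poly(pts,col):
    uv=np.array([P(np.array(q)/1000) for q in pts]);uv=((uv+.5-[230,205])*4).astype(np.int32);cv2.polylines(g,[uv],True,col,1)
zf=132.4
for z in(zf,zf-4):
  a,b=(9.5,1.75) if z==zf else (11,3)
  poly([(a,b,z),(b,b,z),(b,a,z),(-b,a,z),(-b,b,z),(-a,b,z),(-a,-b,z),(-b,-b,z),(-b,-a,z),(b,-a,z),(b,-b,z),(a,-b,z)],(255,0,0) if z==zf else (0,255,0))
z=zf-92;poly([(20,7,z),(20,-7,z),(-20,-7,z),(-20,7,z)],(255,0,0))
z=zf-60;poly([(20,7,z),(20,-7,z)],(255,255,0))
save('ov',g)
E
```

```text
(no output)
```

View pics/ov.png

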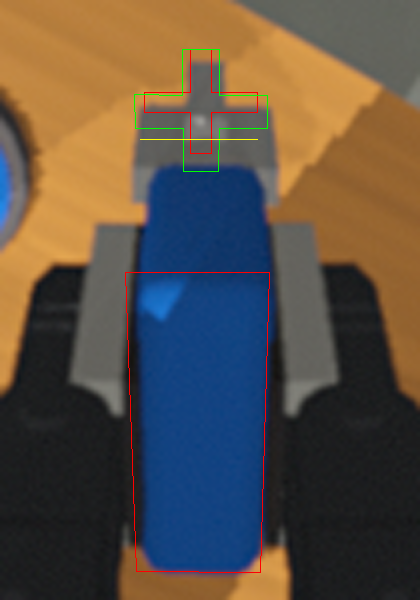

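The overlay puts the foot about 2 mm towards -x and 0.8 mm towards +y of the nominal tool axis, with the cross arms parallel to the tool. I'll go over the lock with the foot about 17 mm above the teeth and re-measure there.

```bash
python3 -m jog '[[[26,27,0,0,0,0,0],[26,27,0,0,0,0,0],[0,0,14,0,0,0,0],[0,0,14,0,0,0,0],[0,0,0,0,0,0,0]]]'
python3 - <<'E'
from h import *
import pickle
p=wshot();M=wpose();print(np.round(M[:3,3],4),bot.observe()['tool_rot'],M[:3,:3].T@(np.array([.6244,-.0444,.235])-M[:3,3])*1000);pickle.dump(p,open('w7.pkl','wb'))
P=lambda q:wproj(p,(M@np.append(q,1))[:3])
c=P(np.array([0,0,.1324])).astype(int);o=c-[65,60];print(c)
g=cv2.resize(p['img'][o[1]:o[1]+110,o[0]:o[0]+130],None,fx=5,fy=5,interpolation=cv2.INTER_CUBIC)
def poly(pts,z,col,Q=P,dx=0,dy=0):
    uv=np.array([Q(np.array([a+dx,b+dy,z])/1000) for a,b in pts]);uv=((uv+.5-o)*5).astype(np.int32);cv2.polylines(g,[uv],True,col,1)
def cross(a,b): return [(a,b),(b,b),(b,a),(-b,a),(-b,b),(-a,b),(-a,-b),(-b,-b),(-b,-a),(b,-a),(b,-b),(a,-b)]
poly(cross(9.5,1.75),132.4,(255,0,0),dx=-2.2,dy=.8);poly(cross(11,3),128.4,(0,255,0),dx=-2.2,dy=.8)
R=Ro.from_euler('z',.520).as_matrix();L=lambda q:wproj(p,R@q+[.6228,-.0460,.085])
poly(cross(16,4),0,(255,0,255),Q=L)
save('ov2',g)
E
```

```text
clock: 15.25
position: [0.6234, -0.0439, 0.2337]
tool_rot: [-3.14, 0.003, 0.521]
force: [-0.3, 0.5, -0.7]
grip_width: 0.0129
finger_force: 68.4
[ 0.6238 -0.0439  0.235 ] [-3.14032591e+00  1.93532175e-03  5.20666584e-01] [ 0.29334622  0.71932438 -0.04659864]
[280 230]
```

View pics/ov2.png

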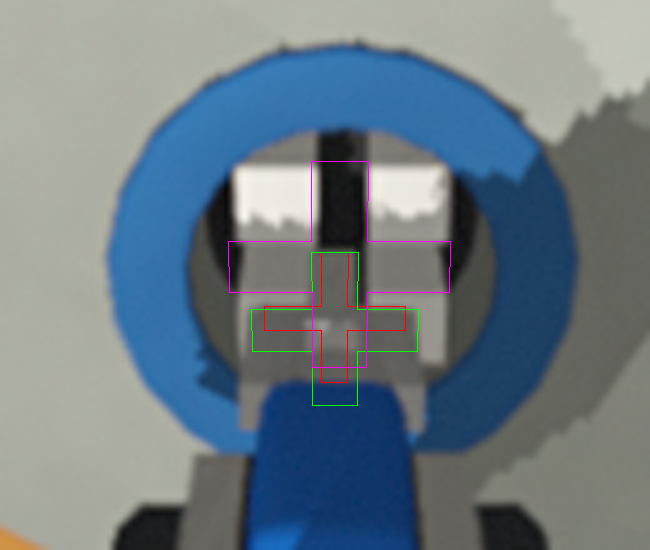

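```bash
python3 -m jog '[[[0.3,0.7,8,0,0,0,0],[0,0,6,0,0,0,0],[0,0,2,0,0,0,0],[0,0,0,0,0,0,0],[0,0,0,0,0,0,0]]]'
python3 -m jog '[[[0,0,2,0,0,0,0],[0,0,2,0,0,0,0],[0,0,0,0,0,0,0]]]'
```

```text
clock: 15.8
position: [0.6255, -0.0447, 0.2201]
tool_rot: [3.141, -0.0, 0.521]
force: [-0.7, 0.1, -0.2]
grip_width: 0.0126
finger_force: 68.4
clock: 16.1
position: [0.6254, -0.0446, 0.2156]
tool_rot: [-3.141, 0.0, 0.521]
force: [-0.3, 0.4, -1.7]
grip_width: 0.0129
finger_force: 68.4
```

```bash
python3 -m jog '[[[0,0,1.5,0,0,0,0],[0,0,1.5,0,0,0,0],[0,0,0,0,0,0,0]]]'
```

```text
clock: 16.4
position: [0.6254, -0.0447, 0.2127]
tool_rot: [-3.141, 0.0, 0.521]
force: [0.1, -0.3, -1.6]
grip_width: 0.013
finger_force: 68.4
```

```bash
python3 -m jog '[[[0,0,2,0,0,0,0],[0,0,2,0,0,0,0],[0,0,0,0,0,0,0]]]'
```

```text
clock: 16.7
position: [0.6254, -0.0446, 0.2086]
tool_rot: [-3.141, 0.0, 0.521]
force: [-0.1, 0.8, -1.3]
grip_width: 0.0132
finger_force: 68.4
```

```bash
python3 -m jog '[[[0,0,3,0,0,0,0],[0,0,3,0,0,0,0],[0,0,3,0,0,0,0],[0,0,2,0,0,0,0],[0,0,0,0,0,0,0]]]'
python3 -m jog '[[[0,0,2,0,0,0,0],[0,0,0,0,0,0,0]]]'
python3 -m jog '[[[0,0,2,0,0,0,0],[0,0,0,0,0,0,0]]]'
```

```text
clock: 17.2
position: [0.6254, -0.0447, 0.1975]
tool_rot: [-3.141, 0.0, 0.521]
force: [0.2, -0.2, -1.1]
grip_width: 0.0128
finger_force: 68.4
clock: 17.4
position: [0.6254, -0.0447, 0.1957]
tool_rot: [-3.142, 0.0, 0.521]
force: [-0.1, -1.3, -1.0]
grip_width: 0.0135
finger_force: 68.4
clock: 17.6
position: [0.6255, -0.0447, 0.1938]
tool_rot: [3.142, -0.0, 0.521]
force: [-0.6, 0.3, 1.1]
grip_width: 0.013
finger_force: 68.7
```

Contact with the spring begins at about TCP z = 0.194, as predicted. Now I press down to the stop.

```bash
python3 -m jog '[[[0,0,2,0,0,0,0],[0,0,2,0,0,0,0],[0,0,0,0,0,0,0]]]'
python3 -m jog '[[[0,0,1.5,0,0,0,0],[0,0,0,0,0,0,0]]]'
python3 -m jog '[[[0,0,1,0,0,0,0],[0,0,0,0,0,0,0]]]'
```

```text
clock: 17.9
position: [0.6255, -0.0447, 0.1898]
tool_rot: [3.141, 0.0, 0.521]
force: [-1.0, 0.6, 3.8]
grip_width: 0.0129
finger_force: 69.0
clock: 18.1
position: [0.6255, -0.0447, 0.1883]
tool_rot: [3.141, -0.0, 0.521]
force: [-1.8, -0.8, 4.4]
grip_width: 0.0128
finger_force: 69.0
clock: 18.3
position: [0.6255, -0.0447, 0.1875]
tool_rot: [3.142, -0.0, 0.521]
force: [-0.7, 0.1, 5.0]
grip_width: 0.0132
finger_force: 69.3
```

```bash
python3 -m jog '[[[0,0,1,0,0,0,0],[0,0,0,0,0,0,0]]]'
python3 -m jog '[[[0,0,0.6,0,0,0,0],[0,0,0,0,0,0,0],[0,0,0,0,0,0,0]]]'
```

```text
clock: 18.5
position: [0.6257, -0.0448, 0.1873]
tool_rot: [3.141, -0.001, 0.521]
force: [-4.5, 1.4, 18.0]
grip_width: 0.0128
finger_force: 71.0
clock: 18.8
position: [0.6257, -0.0449, 0.1872]
tool_rot: [3.141, -0.001, 0.521]
force: [-6.1, 1.5, 26.1]
grip_width: 0.0131
finger_force: 72.2
```

```bash
python3 - <<'E'
from h import *
T=bot.grab_frame('top')
for q in ['red_key_grip','vase','mug','cap_grip','key_grip']:
    for r in bot.spot_point(q,T)[:2]: print(q,round(r['conf'],2),np.round(r['xyz'],3))
s=bot.observe();print(s['clock'],s['position'],s['force'],s['finger_force'])
print(bot.job_done())
E
```

```text
vase 0.62 [ 0.492  0.441 -0.002]
mug 0.83 [ 0.514 -0.406  0.001]
cap_grip 0.69 [ 0.444 -0.196  0.041]
key_grip 0.65 [0.337 0.028 0.078]
19.1 [ 0.62575323 -0.04491071  0.18715768] [-6.83071263  0.87421855 25.211339  ] 72.23412215709686
the job is handed in; nothing more can be done
None
```

The job is handed in at 19.1 s: the cap lies flat in its dish, and the blue key is fully in the lock, still gripped and pushing the plunger against its stop with about 25 N. A last top view showed the vase and mug unmoved; the red key was not picked up in it, but the arm never went near it.

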